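# Index the filling table and tip-check the finished bottle

### The arm

A 6-joint arm with a two-finger parallel gripper is mounted at the origin on the work surface. World frame = base frame: x ahead of the robot, y to its left, z up, the work surface at z = 0. Lengths are in m, angles in rad, forces in N, time in s.
With the tool pointing down it reaches from about 0.35 to 0.775 m from the base axis. Payload 5.5 kg.
Tool frame: the origin (TCP) lies on the centre line of the jaws, within the pads' length; the fingertips stand 11 mm ahead of it and the grasp point (between the pads) lies 8 mm behind it (env.tip_extent is the distance from the TCP to the fingertips, in m); z points along the fingers, y is the line along which they close (so a half turn about z gives the same grasp; the last joint's range is limited). The gripper opens to 85 mm and grips with 20 to 120 N. Pads are 22 mm wide; open, the fingers measure 114 mm over their backs; the gripper's body (76 mm by 85 mm) begins 54 mm behind the grasp point. The pads swing forward as they close: fully open they stand 13 mm farther back than shut.
Start: joints at [-1.482, 0.313, 0.046, 1.304, 0, 1.431], TCP at [0.13, -0.56, 0.242] pointing down, gripper open.
Joint ranges: [-2.76, 2.76], [-0.86, 1.69], [-1.03, 1.26], [-2.2, 2.34], [-1.47, 1.5], [-3.14, 3.14]. Speed limits (rad/s): [2.57, 2.57, 3.14, 3.14, 3.14, 3.14].

### API

Orientations are given as a unit quaternion [w, x, y, z].
In Python, from workcell import env gives the robot as it stands.
- The arm moves only by the shell command python3 -m jog 'ROWS' [FORCE]. ROWS is JSON, a list of rows, each a list of 5 numbers: the gripper's target within -1 to 1 (shut at 1, half-way at 0, fully open at -1), then the shift along the tool's x, y, z in m, then the turn about the tool's z in degrees. In form: [[fingers, tx, ty, tz, turn], ...]. A call has 1 to 5 rows; each row shifts and turns the commanded pose from where the row before left it, along the tool's axes as they then stand; what a row does not reach is not made up. A row lasts 1/12 s, in which the tool goes at most 41.7 mm and 7.16 degrees, less where a joint would pass 70% of its speed; a pose out of reach is approached as far as the arm can. A call is refused whole if a number of a shift passes 0.0417 or a number of a turn 7.16, either way. A call with a gripper value outside its range is refused whole. The fingers move at their own pace and stop on an object; FORCE is the grip in N (left out, the last holds). Time passes only in rows, so rows that do not move let the fingers close. It gives the time, the measured TCP pose, the force, the opening and the grip force at its end, in the units of the state.
- env.get_state(): the state, without advancing time (a new reading comes with each control period).
- env.read_camera(name): name is "scene" or "side" or "wrist"; returns a dict with "img" (384x512x3 uint8, red, green, blue), "fov_y" (degrees; the focal length in pixels is half the picture's height over the tangent of half this angle, whatever the lens; pixels are square), "cx", "cy" (the principal point, pixels), "T" (4x4, takes a point from camera to world coordinates). Camera axes: x right, y up, looking along -z (the intrinsics and any distortion apply to the point x, -y, -z); pixel columns grow to the right and rows downward; lengths in m; the calibration is good to about 2 mm. A picture is of the moment at which its call begins. There is no depth.
- env.hand_in(): hands the job in; it is judged then, once.
The state is a dict: "clock": time; "joint_pos": joint angles; "qvel": joint speeds; "tau": joint torques, N m; "tcp_pos": TCP position; "orientation": TCP orientation; "wrist_force": force on the tool from outside, world axes, zero at the start; "ft_torque": the same for the moment, N m; "finger_gap": finger opening in m; "grip_force": force on a finger pad.
Only numpy, scipy, OpenCV 4.12 (cv2) and the standard library are available. Lean on these libraries where they do the work, as an engineer would, in place of code of your own. Each camera call takes 0.05 s, during which the arm holds its last target. There are 200 camera calls.

### The job

By its red post, turn the filling table a quarter turn anticlockwise (seen from above) until it rests in its detent, so that the gold-capped bottle comes out from under the filling head, and let go of the post. Then draw that bottle straight up out of its cup and tip it about 60 degrees from upright (anything between 45 and 75 will do) for the neck seal check, at least 20 cm above the bench, and finish while still holding it there, still and clear of everything else. Do not knock the filling head, leave the other two bottles standing in their cups, and leave the flask, jar, dish and scale alone.

Things in the scene. Friction and masses are not known exactly. Their poses are not given: they have to be found in the camera images.
- filler: Fixed filling station (mm): aluminium base (radius 108, 42 high), foot (100 x 90, 30 high) centred 175 along +y, pillar (radius 14, to 265 height) on it. Origin on the bench on the turntable's axis, z up, -x roughly to the robot. At joint 0 the cups stand at +y (gold-capped bottle, under the head), +x (next_bottle), -y (later_bottle), -x (empty), the red post midway between -x and -y.
- filling_head: White head on the pillar, not to be knocked (mm). Origin and axes are those of filler. A bar 34 wide in x, from y = 70 to 195, z = 200 to 232, a blue collar (radius 11) below it, and a thin steel nozzle over x = 0, y = 80 whose tip is 161 above the bench, 7 above the gold cap at the start.
- turntable (a joint): Angle (rad) of the white round turntable (radius 125 mm, top at 60 mm height) about the filler's z; grows anticlockwise seen from above. Starts at 0, in a detent; the second detent is at 1.571; stops at both. An over-centre spring resists the first half of the turn (about 3 to 5 N at the post) and drives the table on to the second detent in the second half, also when let go.
- turn_post (a point): Top centre of the upright round red post for turning the table: diameter 18 mm, 105 mm from the turntable's axis, top 135 mm above the bench, its upper 65 mm free to grip. Moves with the table. Seen from above it stands 135 degrees anticlockwise from the gold-capped bottle's cup.
- sample_bottle: Gold-capped amber bottle, to be drawn out and tipped: diameter 30 mm up to 60 mm height, neck to 70, cap of diameter 19 from 70 to 90 (fixed on), 0.07 to 0.14 kg. Origin at the centre of its underside, z towards the cap. Stands with its underside at 64 mm height in a cup with its rim at 86 mm: it must rise 22 mm to come free.
- sample_mid (a point): Point on the axis of the gold-capped bottle 45 mm above its underside (its middle).
- next_bottle: Amber bottle like the first but with a black cap (82 mm tall), in the cup that comes under the filling head; stays there. Origin at its underside.
- later_bottle: Second black-capped bottle (82 mm tall) in its cup; stays there. Origin at its underside.
- cup_sample (a point): Centre of the inner floor of the gold-capped bottle's cup, 80 mm from the turntable's axis; moves with the table. Black cup, outer diameter 42 mm, inner 33 mm, rim 22 mm above this point.
- cup_next (a point): Centre of the inner floor of next_bottle's cup (same cup).
- cup_later (a point): Centre of the inner floor of later_bottle's cup (same cup).
- flask: Glass conical flask, base diameter 76 mm, 112 mm tall, loose on the bench; leave alone. Origin under its centre.
- jar: Amber jar, diameter 60 mm, 85 mm tall, loose on the bench; leave alone. Origin under its centre.
- caps_dish: Small white dish, diameter 84 mm, 45 mm tall, loose on the bench; leave alone. Origin under its centre.
- scale: White bench scale with a steel pan, 280 mm along its x, 200 mm along its y, 72 mm tall, to the left; leave alone. Origin under its centre.

How it is judged:
By the outcome, as a careful person would: the job done as asked, in the order asked, and still so for the second after the job is handed in, while the arm keeps its last pose, push and grip.
It also fails if it takes over 54 s, if anything falls off the work surface, if the arm or the gripper's body presses on something with over 40 N, if the wrist force passes 120 N, or if a joint passes its speed limit or range.

## Working session

There is one attempt and no reset: what is moved stays moved. The work goes in short steps, Python scripts to look and compute and a shell command to move; the robot and the scene stay as the last step left them, time stands still between calls to the robot, and variables do not carry over. Pictures are saved under pics/ and viewed, at most 10 in all, crops included, and the job is handed in when it is done.

```bash
ls; mkdir -p pics; python3 - <<'E'
from workcell import env
import cv2,numpy as np
s=env.get_state();print({k:np.round(v,3) for k,v in s.items()})
for n in("scene","side"):
    c=env.read_camera(n);cv2.imwrite(f"pics/{n}0.png",cv2.resize(c["img"][:,:,::-1],(800,600)))
    print(n,[ (k,np.round(v,3)) for k,v in c.items() if k!="img"])
E
```

```text
pics
{'clock': np.float64(0.0), 'joint_pos': array([-1.482,  0.314,  0.045,  1.304,  0.   ,  1.431]), 'qvel': array([ 0.001, -0.001,  0.001,  0.   ,  0.   ,  0.   ]), 'tau': array([ 1.0000e-03, -4.8063e+01,  2.9853e+01,  2.0000e-02,  0.0000e+00,
        0.0000e+00]), 'tcp_pos': array([ 0.13 , -0.56 ,  0.241]), 'orientation': array([-0.001,  0.993,  0.114,  0.   ]), 'wrist_force': array([ 0.335,  0.008, -1.07 ]), 'ft_torque': array([-0.014,  0.037,  0.009]), 'grip_force': np.float64(0.0), 'finger_gap': np.float64(0.085)}
scene [('fov_y', np.float64(51.894)), ('cx', np.float64(247.798)), ('cy', np.float64(194.69)), ('T', array([[-0.421, -0.724,  0.547,  1.438],
       [ 0.907, -0.345,  0.24 ,  0.453],
       [ 0.015,  0.597,  0.802,  1.314],
       [ 0.   ,  0.   ,  0.   ,  1.   ]]))]
side [('fov_y', np.float64(55.569)), ('cx', np.float64(254.867)), ('cy', np.float64(190.105)), ('T', array([[ 0.873,  0.369, -0.319,  0.313],
       [-0.488,  0.673, -0.556, -0.496],
       [ 0.009,  0.641,  0.768,  0.914],
       [ 0.   ,  0.   ,  0.   ,  1.   ]]))]
```

View pics/scene0.png

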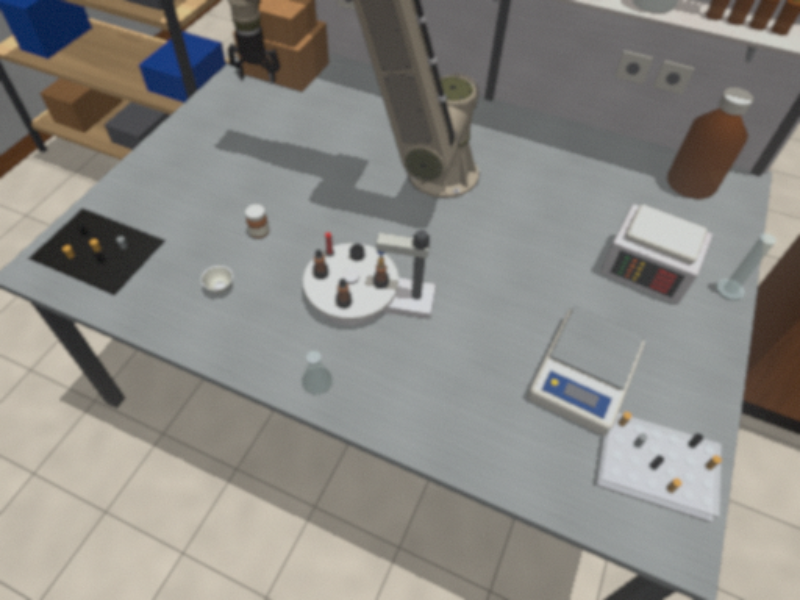

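View pics/side0.png

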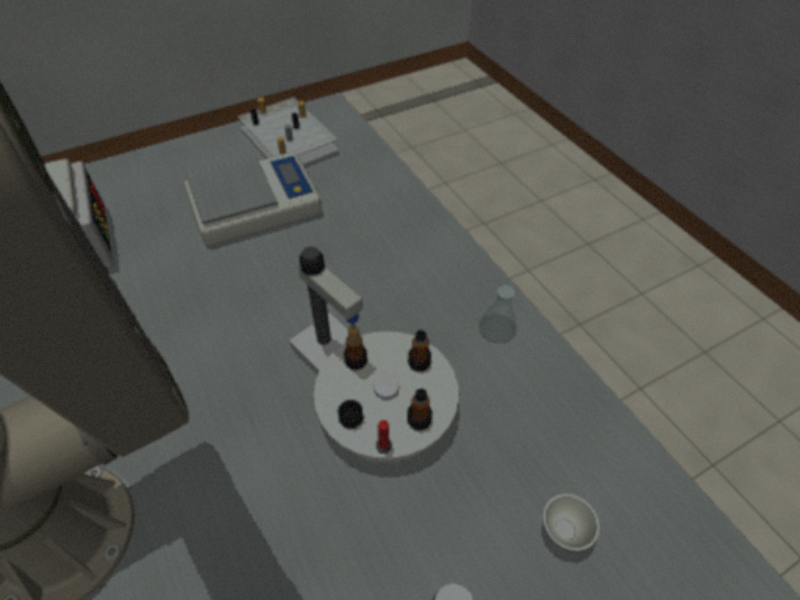

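Scene picture: post top at about (328,236), pillar top (422,238), gold cap (381,258), hub (351,277). Side picture: post top (384,424), pillar top (312,257), gold cap (352,328), hub (386,380). I fit the station's pose to these points using the known heights.

```bash
cat > h.py <<'E'
import numpy as np
from workcell import env
from scipy.spatial.transform import Rotation as R
def ray(c,u,v):
    f=192/np.tan(np.radians(c["fov_y"]/2))
    d=c["T"][:3,:3]@np.array([(u-c["cx"])/f,-(v-c["cy"])/f,-1]); return c["T"][:3,3],d
def atz(c,u,v,z):
    o,d=ray(c,u,v); return (o+d*(z-o[2])/d[2])
def tri(r):
    A=0;b=0
    for o,d in r:
        d=d/np.linalg.norm(d);P=np.eye(3)-np.outer(d,d);A=A+P;b=b+P@o
    return np.linalg.solve(A,b)
def proj(c,p):
    f=192/np.tan(np.radians(c["fov_y"]/2));q=c["T"][:3,:3].T@(np.asarray(p)-c["T"][:3,3])
    return np.array([c["cx"]-f*q[0]/q[2],c["cy"]+f*q[1]/q[2]])
def st():
    s=env.get_state();w,x,y,z=s["orientation"];return s,R.from_quat([x,y,z,w])
E
python3 - <<'E'
from h import *
from scipy.optimize import least_squares
k=1.5625
S=env.read_camera("scene");D=env.read_camera("side");
P={"post":((328,235),(384,423),.135,(-.0742,-.0742)),"cap":((381,256),(352,327),.154,(0,.08)),"pillar":((422,236),(312,255),.265,(0,.175)),"next":((343,283),(421,334),.146,(.08,0)),"later":((319,253),(420,394),.146,(0,-.08))}
for n,(a,b,z,l) in P.items():
    print(n,z,np.round(tri([ray(S,a[0]/k,a[1]/k),ray(D,b[0]/k,b[1]/k)]),3),np.round(atz(S,a[0]/k,a[1]/k,z),3),np.round(atz(D,b[0]/k,b[1]/k,z),3))
def w(q,l,z):
    c,s=np.cos(q[2]),np.sin(q[2]);return [q[0]+c*l[0]-s*l[1],q[1]+s*l[0]+c*l[1],z]
def res(q): return np.concatenate([np.r_[proj(S,w(q,l,z))-np.array(a)/k,proj(D,w(q,l,z))-np.array(b)/k] for a,b,z,l in P.values()])
r=least_squares(res,[.55,-.1,0],loss="soft_l1");print(r.x,np.round(res(r.x),1))
for n,(a,b,z,l) in P.items():print(n,np.round(w(r.x,l,z),3))
print("rot: post",np.round(w(r.x,(.0742,-.0742),.135),3),"cap",np.round(w(r.x,(-.08,0),.154),3))
for n,a,z in(("jar",(256,210),.085),("dish",(217,272),.045),("flask",(314,357),.112)):print(n,atz(S,a[0]/k,a[1]/k,z))
s,o=st();print(o.as_matrix().round(2))
E
```

```text
post 0.135 [ 0.497 -0.135  0.133] [ 0.498 -0.133  0.135] [ 0.497 -0.137  0.135]
cap 0.154 [0.526 0.031 0.162] [0.519 0.029 0.154] [0.53  0.035 0.154]
pillar 0.265 [0.506 0.125 0.257] [0.511 0.129 0.265] [0.505 0.115 0.265]
next 0.146 [ 0.628 -0.023  0.14 ] [ 0.631 -0.02   0.146] [ 0.626 -0.028  0.146]
later 0.146 [ 0.568 -0.122  0.141] [ 0.571 -0.119  0.146] [ 0.567 -0.126  0.146]
[ 0.54949531 -0.04534582  0.24763494] [-0.3 -0.6 -0.9 -0.2 -0.4  2.2  0.5  0.6 -0.7 -1.1 -1.1 -2.5 -0.9 -1.2
 -0.2 -0.8 -0.7 -0.7  0.3 -1.3]
post [ 0.496 -0.135  0.135]
cap [0.53  0.032 0.154]
pillar [0.507 0.124 0.265]
next [ 0.627 -0.026  0.146]
later [ 0.569 -0.123  0.146]
rot: post [ 0.64  -0.099  0.135] cap [ 0.472 -0.065  0.154]
jar [ 0.46138544 -0.38335474  0.085     ]
dish [ 0.67167185 -0.37968931  0.045     ]
flask [0.82737102 0.00562224 0.112     ]
[[ 0.97  0.23 -0.  ]
 [ 0.23 -0.97  0.  ]
 [ 0.   -0.   -1.  ]]
```

```bash
python3 -m jog '[[-1,0,0.04,0,0],[-1,0,0.04,0,0],[-1,0,0.04,0,0],[-1,0,0.04,0,0],[-1,0,0.04,0,0]]'; python3 -m jog '[[-1,0,0.04,0,0],[-1,0,0.04,0,0],[-1,0,0.04,0,0],[-1,0,0,0,0]]'; python3 -c "
from h import *
s,o=st();print(o.as_matrix().round(3),s['joint_pos'].round(3))"
```

```text
clock: 0.62
tcp_pos: [0.175, -0.7518, 0.2422]
orientation: [0.0, 0.993, 0.114, 0.0]
wrist_force: [0.2, -1.2, 0.9]
finger_gap: 0.0853
grip_force: 0.0
clock: 0.95
tcp_pos: [0.1894, -0.8139, 0.2181]
orientation: [0.002, 0.993, 0.114, 0.001]
wrist_force: [-1.0, 6.5, -4.3]
finger_gap: 0.0852
grip_force: 0.0
[[ 0.974  0.227  0.002]
 [ 0.227 -0.974 -0.004]
 [ 0.002  0.004 -1.   ]] [-1.439  1.027  1.253  1.794  0.002  1.474]
```

```bash
python3 -m jog '[[-1,0,0.04,0,0],[-1,0,0.04,0,0],[-1,0,0.04,0,0],[-1,0,0.04,0,0],[-1,0,0,0,0]]'; python3 -c "
from h import *
s,o=st();print(o.as_matrix().round(3),s['joint_pos'].round(3))"
```

```text
clock: 1.37
tcp_pos: [0.2052, -0.8836, 0.1967]
orientation: [0.07, 0.991, 0.114, 0.006]
wrist_force: [0.8, -0.1, -0.4]
finger_gap: 0.0854
grip_force: 0.0
[[ 0.974  0.225  0.028]
 [ 0.227 -0.964 -0.138]
 [-0.004  0.141 -0.99 ]] [-1.434  1.062  1.263  1.63   0.008  1.48 ]
```

```bash
python3 -m jog '[[-1,0,-0.04,0,0],[-1,0,-0.04,0,0],[-1,0,-0.04,0,0],[-1,0,0,0,0]]'; python3 -c "
from h import *
s,o=st();print(o.as_matrix().round(3),s['joint_pos'].round(3))"
```

```text
clock: 1.7
tcp_pos: [0.189, -0.8128, 0.1854]
orientation: [0.059, 0.992, 0.114, 0.006]
wrist_force: [-0.3, -0.5, -3.1]
finger_gap: 0.0853
grip_force: 0.0
[[ 0.974  0.225  0.024]
 [ 0.227 -0.967 -0.115]
 [-0.002  0.117 -0.993]] [-1.442  0.786  0.682  1.349  0.009  1.472]
```

The tool tilts when it is driven past reach, and that tilt stays. A tilted tool with the bottle gripped can tip it by turning about its own z. Post first: raise and align the jaws.

```bash
cat >> h.py <<'E'
def go(target,n=None):
    s,o=st();d=o.inv().apply(np.array(target)-s["tcp_pos"]);m=np.abs(d).max()
    print("tcp",s["tcp_pos"].round(4),"tool shift",d.round(4),"rows>=",np.ceil(m/.0417));
    M=o.as_matrix();print("x",M[:,0].round(3),"y",M[:,1].round(3),"z",M[:,2].round(3))
E
python3 -m jog '[[-1,0,-0.04,-0.015,-6.6],[-1,0,-0.04,-0.015,-6.6],[-1,0,-0.03,-0.015,-6.6],[-1,0,-0.03,-0.015,-6.6],[-1,0,-0.03,-0.015,-6.6]]'
python3 -m jog '[[-1,0,0,0,-6.6],[-1,0,0,0,-6.6],[-1,0,0,0,0],[-1,0,0,0,0]]'
python3 -c "
from h import *
go([.496,-.135,.22]);print(st()[0]['joint_pos'].round(2))"
```

```text
clock: 2.12
tcp_pos: [0.1183, -0.6646, 0.2458]
orientation: [0.069, 0.916, 0.394, -0.015]
wrist_force: [-0.5, -1.1, 0.9]
finger_gap: 0.0855
grip_force: 0.0
clock: 2.45
tcp_pos: [0.1181, -0.6668, 0.2456]
orientation: [0.068, 0.868, 0.492, -0.023]
wrist_force: [0.6, -0.5, -0.1]
finger_gap: 0.0853
grip_force: 0.0
tcp [ 0.1181 -0.6668  0.2456] tool shift [ 0.6497  0.052  -0.0386] rows>= 16.0
x [ 0.515  0.851 -0.106] y [ 0.857 -0.507  0.095] z [ 0.028 -0.14  -0.99 ]
[-1.52  0.4   0.16  1.2   0.02  0.59]
```

```bash
for i in 1 2 3 4; do python3 -m jog '[[-0.3,0.0325,0.0026,-0.002,0],[-0.3,0.0325,0.0026,-0.002,0],[-0.3,0.0325,0.0026,-0.002,0],[-0.3,0.0325,0.0026,-0.002,0],[-0.3,0.0325,0.0026,-0.002,0]]'|grep -E "clock|tcp"; done;  python3 -m jog '[[-0.3,0,0,0,0],[-0.3,0,0,0,0],[-0.3,0,0,0,0]]'
python3 - <<'E'
from h import *
import cv2
go([.496,-.135,.22]);print(st()[0]['joint_pos'].round(2))
c=env.read_camera("wrist");cv2.imwrite("pics/w1.png",cv2.resize(c["img"][:,:,::-1],(800,600)))
print("expect post px*k",proj(c,[.496,-.135,.135])*1.5625)
E
```

```text
clock: 2.87
tcp_pos: [0.2131, -0.5323, 0.2382]
clock: 3.28
tcp_pos: [0.3073, -0.3988, 0.2325]
clock: 3.7
tcp_pos: [0.4014, -0.2654, 0.2266]
clock: 4.12
tcp_pos: [0.4955, -0.1317, 0.2205]
clock: 4.37
tcp_pos: [0.4945, -0.1333, 0.2202]
orientation: [0.067, 0.867, 0.493, -0.023]
wrist_force: [-0.3, 0.7, 0.5]
finger_gap: 0.0557
grip_force: 0.0
tcp [ 0.4945 -0.1333  0.2202] tool shift [-0.0006  0.0021  0.0005] rows>= 1.0
x [ 0.512  0.852 -0.106] y [ 0.858 -0.504  0.094] z [ 0.027 -0.139 -0.99 ]
[-0.35  0.15 -0.23  1.12 -0.12  1.75]
expect post px*k [390.13848397 300.26096514]
```

View pics/w1.png

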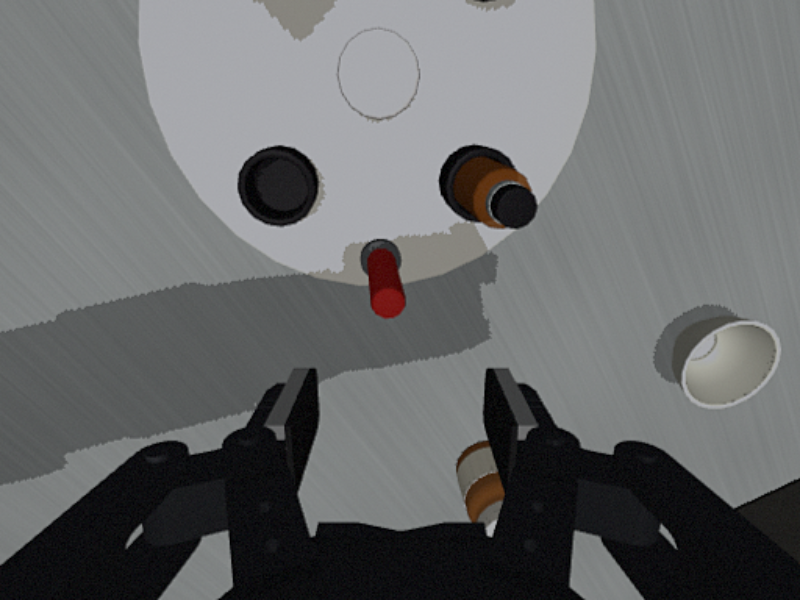

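Wrist picture: the red post top is at (388,303), and I predicted (390,300), so the pose fit is good. Descending and gripping.

```bash
python3 -m jog '[[-0.3,0.0022,-0.0018,0.0224,0],[-0.3,0.0022,-0.0018,0.0224,0],[-0.3,0.0022,-0.0018,0.0224,0],[-0.3,0.0022,-0.0018,0.0224,0],[-0.3,0.0022,-0.0018,0.0224,0]]'; python3 -m jog '[[1,0,0,0,0],[1,0,0,0,0],[1,0,0,0,0],[1,0,0,0,0],[1,0,0,0,0]]' 30;python3 -m jog '[[1,0,0,0,0],[1,0,0,0,0],[1,0,0,0,0]]'
python3 - <<'E'
from h import *
# arc steps: 15 rows of 6 deg about centre; rotate pose about vertical ~ but jog turns about tilted tool z
s,o=st();c=np.array([.5495,-.0453])
go([.496,-.134,.107])
p=s["tcp_pos"];r=p[:2]-c;print("r",np.hypot(*r),np.degrees(np.arctan2(*r[::-1])))
# start angle from the measured tcp; 15 steps + 0 extra
O=o;q=p.copy()
for i in range(1,16):
    a=np.radians(6*i);n=np.r_[c+[np.cos(a)*r[0]-np.sin(a)*r[1],np.sin(a)*r[0]+np.cos(a)*r[1]],p[2]]
    print(i,O.inv().apply(n-q).round(4));q=n;O=O*R.from_euler("z",-6,degrees=True)
E
```

```text
clock: 4.83
tcp_pos: [0.4948, -0.1365, 0.1069]
orientation: [0.068, 0.868, 0.492, -0.022]
wrist_force: [0.1, -0.2, -0.4]
finger_gap: 0.0552
grip_force: 0.0
clock: 5.25
tcp_pos: [0.4958, -0.1362, 0.1087]
orientation: [0.068, 0.867, 0.493, -0.022]
wrist_force: [-0.5, -4.5, -0.6]
finger_gap: 0.019
grip_force: 29.7
clock: 5.5
tcp_pos: [0.4958, -0.1361, 0.1087]
orientation: [0.069, 0.867, 0.493, -0.023]
wrist_force: [-1.1, -5.2, 2.1]
finger_gap: 0.019
grip_force: 30.1
tcp [ 0.4958 -0.1361  0.1087] tool shift [ 0.002  -0.0011  0.0014] rows>= 1.0
x [ 0.513  0.852 -0.107] y [ 0.858 -0.504  0.097] z [ 0.028 -0.141 -0.99 ]
r 0.10546851719963066 -120.5938609584815
1 [0.0007 0.011  0.001 ]
2 [0.0007 0.011  0.0009]
3 [0.0006 0.011  0.0007]
4 [0.0006 0.011  0.0006]
5 [0.0006 0.011  0.0004]
6 [0.0006 0.011  0.0002]
7 [0.0006 0.011  0.0001]
8 [ 0.0006  0.011  -0.0001]
9 [ 0.0006  0.011  -0.0003]
10 [ 0.0006  0.011  -0.0004]
11 [ 0.0006  0.011  -0.0006]
12 [ 0.0006  0.011  -0.0007]
13 [ 0.0006  0.011  -0.0009]
14 [ 0.0005  0.011  -0.001 ]
15 [ 0.0005  0.011  -0.0011]
```

```bash
python3 -m jog '[[1,0.0007,0.011,0.001,-6],[1,0.0007,0.011,0.001,-6],[1,0.0006,0.011,0.0007,-6],[1,0.0006,0.011,0.0006,-6],[1,0.0006,0.011,0.0004,-6]]';python3 -m jog '[[1,0.0006,0.011,0.0002,-6],[1,0.0006,0.011,0.0001,-6],[1,0.0006,0.011,-0.0001,-6],[1,0.0006,0.011,-0.0003,-6]]'; python3 -c "
from h import *
s,o=st();r=s['tcp_pos'][:2]-np.array([.5495,-.0453]);print(np.hypot(*r),np.degrees(np.arctan2(*r[::-1])))"
```

```text
clock: 5.92
tcp_pos: [0.547, -0.1501, 0.1086]
orientation: [0.059, 0.708, 0.703, -0.041]
wrist_force: [-7.2, -2.6, 3.0]
finger_gap: 0.0175
grip_force: 29.2
clock: 6.25
tcp_pos: [0.5918, -0.1409, 0.1084]
orientation: [0.05, 0.546, 0.835, -0.05]
wrist_force: [-3.4, -0.1, 0.9]
finger_gap: 0.0169
grip_force: 39.5
0.10452673960757008 -66.15129934589194
```

```bash
python3 -m jog '[[1,0.0006,0.011,-0.0004,-6],[1,0.0006,0.011,-0.0006,-6],[1,0.0006,0.011,-0.0007,-6],[1,0.0006,0.011,-0.0009,-6],[1,0.0005,0.011,-0.001,-6]]';python3 -m jog '[[1,0.0005,0.011,-0.0011,-6],[1,0,0,0,0],[1,0,0,0,0]]'; python3 -c "
from h import *
s,o=st();r=s['tcp_pos'][:2]-np.array([.5495,-.0453]);print(np.hypot(*r),np.degrees(np.arctan2(*r[::-1])))"
```

```text
clock: 6.67
tcp_pos: [0.6352, -0.1037, 0.1084]
orientation: [0.035, 0.311, 0.948, -0.058]
wrist_force: [-6.4, 5.3, 4.7]
finger_gap: 0.0175
grip_force: 82.2
clock: 6.92
tcp_pos: [0.637, -0.0995, 0.1077]
orientation: [0.029, 0.265, 0.961, -0.065]
wrist_force: [-17.1, -6.9, -3.8]
finger_gap: 0.0176
grip_force: 100.0
0.10293094291624126 -31.772904512348063
```

```bash
python3 -m jog '[[-0.3,0,0,0,0],[-0.3,0,0,0,0],[-0.3,0,0,0,0],[-0.3,0,0,0,0],[-0.3,0,0,0,0]]' 30; python3 -c "
from h import *
s,o=st();go(s['tcp_pos']+[0,0,.15]);go(s['tcp_pos']+[0.05,0,.35])"
```

```text
clock: 7.33
tcp_pos: [0.6404, -0.0974, 0.1078]
orientation: [0.032, 0.264, 0.962, -0.063]
wrist_force: [0.5, -0.2, 0.1]
finger_gap: 0.0552
grip_force: 0.0
tcp [ 0.6404 -0.0974  0.1078] tool shift [-0.0143 -0.0157 -0.1485] rows>= 4.0
x [-0.859  0.503 -0.095] y [ 0.511  0.853 -0.105] z [ 0.029 -0.139 -0.99 ]
tcp [ 0.6404 -0.0974  0.1078] tool shift [-0.0763 -0.0111 -0.345 ] rows>= 9.0
x [-0.859  0.503 -0.095] y [ 0.511  0.853 -0.105] z [ 0.029 -0.139 -0.99 ]
```

```bash
python3 -m jog '[[-0.3,-0.0033,-0.0037,-0.035,0],[-0.3,-0.0033,-0.0037,-0.035,0],[-0.3,-0.0033,-0.0037,-0.035,0],[-0.3,-0.0033,-0.0037,-0.035,0],[-0.3,-0.0033,-0.0037,-0.035,0]]' ; python3 -m jog '[[-0.3,0,0,-0.035,-6],[-0.3,0,0,-0.035,-6],[-0.3,0,0,-0.035,-6],[-0.3,0,0,-0.035,-6],[-0.3,0,0,-0.035,-6]]'|tail -5;python3 -m jog '[[-0.3,0,0,-0.02,-3],[-0.3,0,0,0,0],[-0.3,0,0,0,0]]'|tail -3
python3 - <<'E'
from h import *
import cv2
s,o=st();go(s['tcp_pos']+[.3,-0.05,0.1]);print(s['joint_pos'].round(3))
c=env.read_camera("side");k=1.5625
cv2.imwrite("pics/s2.png",cv2.resize(c["img"][180:330,150:350,::-1],(800,600)))
print(np.round((proj(c,[.472,-.065,.154])-[150,180])*4))
E
```

```text
clock: 7.75
tcp_pos: [0.6397, -0.0971, 0.2861]
orientation: [0.032, 0.264, 0.962, -0.063]
wrist_force: [0.2, 0.4, -0.2]
finger_gap: 0.0555
grip_force: 0.0
tcp_pos: [0.6344, -0.0726, 0.4597]
orientation: [0.015, 0.003, 0.997, -0.07]
wrist_force: [1.5, -0.5, 1.1]
finger_gap: 0.0554
grip_force: 0.0
wrist_force: [0.2, 0.0, -0.2]
finger_gap: 0.0558
grip_force: 0.0
tcp [ 0.6353 -0.0702  0.4785] tool shift [-0.3001 -0.0749 -0.0825] rows>= 8.0
x [-0.999 -0.042 -0.026] y [-0.038  0.989 -0.14 ] z [ 0.032 -0.139 -0.99 ]
[-0.176  0.548  1.001  1.968 -0.132 -0.22 ]
[288. 271.]
```

View pics/s2.png

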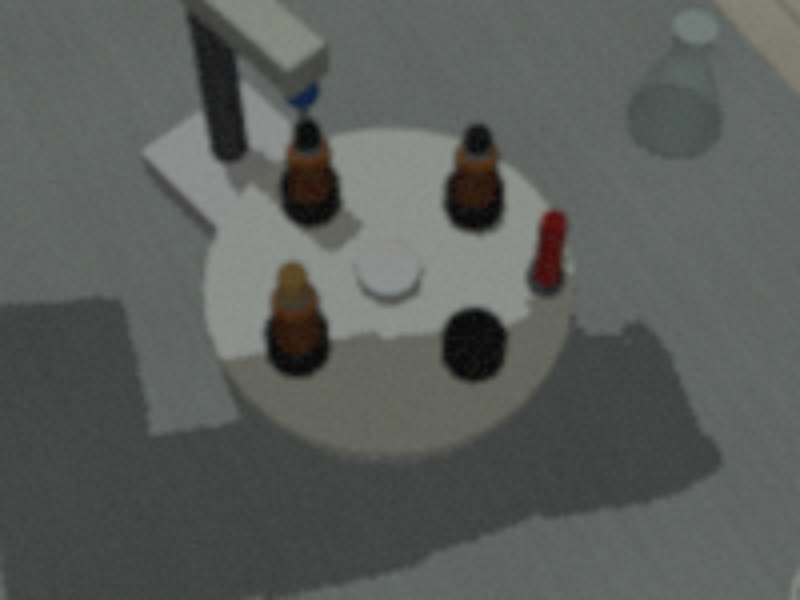

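Side crop: gold cap at (292,268), where I predicted (288,271). The table rests a quarter turn on, and the black-capped bottle is under the head. Next I build up tilt by overreaching forward.

```bash
for i in 1 2 3; do python3 -m jog '[[-0.3,-0.04,0,0,0],[-0.3,-0.04,0,0,0],[-0.3,-0.04,0,0,0],[-0.3,-0.04,0,0,0]]'|grep -E "clock|tcp|wri"; python3 -c "
from h import *
s,o=st();print(o.as_matrix()[:,2].round(3),s['joint_pos'].round(3))"; done
```

```text
clock: 8.8
tcp_pos: [0.7328, -0.0642, 0.4313]
wrist_force: [-0.3, 0.2, 0.7]
[ 0.087 -0.147 -0.985] [-0.144  0.757  1.259  1.964 -0.133 -0.195]
clock: 9.13
tcp_pos: [0.8162, -0.0557, 0.3887]
wrist_force: [-0.5, 0.4, 0.5]
[ 0.186 -0.157 -0.97 ] [-0.119  0.826  1.258  1.797 -0.134 -0.184]
clock: 9.47
tcp_pos: [0.89, -0.046, 0.3635]
wrist_force: [-0.5, 0.1, -0.3]
[ 0.293 -0.164 -0.942] [-0.098  0.876  1.258  1.637 -0.135 -0.179]
```

```bash
for i in 1 2 3; do python3 -m jog '[[-0.3,-0.04,0,0,0],[-0.3,-0.04,0,0,0],[-0.3,-0.04,0,0,0],[-0.3,-0.04,0,0,0]]'|grep -E "clock|tcp|wri"; python3 -c "
from h import *
s,o=st();print(o.as_matrix()[:,2].round(3),s['joint_pos'].round(3))"; done
```

```text
clock: 9.8
tcp_pos: [0.9544, -0.0346, 0.3574]
wrist_force: [0.2, -0.2, -0.8]
[ 0.405 -0.168 -0.899] [-0.079  0.908  1.258  1.486 -0.136 -0.177]
clock: 10.13
tcp_pos: [1.0088, -0.0212, 0.37]
wrist_force: [-0.7, -0.2, -0.5]
[ 0.515 -0.168 -0.841] [-0.061  0.924  1.258  1.347 -0.137 -0.179]
clock: 10.47
tcp_pos: [1.0524, -0.0058, 0.3999]
wrist_force: [0.0, -0.3, 0.3]
[ 0.617 -0.165 -0.769] [-0.043  0.925  1.258  1.222 -0.139 -0.181]
```

```bash
python3 - <<'E'
from h import *
s,o=st()
M=o.as_matrix();print(M.round(3))
t=np.degrees(np.arctan2(-M[2,1],M[2,0]));print("turn so that y horizontal: solve")
for a in np.linspace(-40,40,801):
    m=(o*R.from_euler("z",a,degrees=True)).as_matrix()
    if abs(m[2,1])<.001:print(a);A=a
o2=o*R.from_euler("z",A,degrees=True);print(o2.as_matrix().round(3))
p=s["tcp_pos"]
g=np.array([.472,-.065,.113])+.008*o2.as_matrix()[:,2]
pre=g-.12*o2.as_matrix()[:,2];print(g,pre)
w=np.array([pre[0],pre[1],.42]);print(w,o2.inv().apply(w-p).round(3),o2.inv().apply(pre-w).round(3))
E
```

```text
[[-0.787 -0.012  0.617]
 [-0.145  0.976 -0.165]
 [-0.6   -0.219 -0.769]]
turn so that y horizontal: solve
20.0
20.1
[[-0.743  0.259  0.617]
 [ 0.199  0.966 -0.165]
 [-0.639  0.    -0.769]]
[ 0.47693596 -0.06632291  0.10684482] [ 0.40289656 -0.04647928  0.19917249]
[ 0.40289656 -0.04647928  0.42      ] [ 0.462 -0.208 -0.409] [ 0.141 -0.     0.17 ]
```

```bash
python3 -m jog '[[-0.3,0,0,0,6.7],[-0.3,0,0,0,6.7],[-0.3,0,0,0,6.7],[-0.3,0.02,-0.009,-0.018,0],[-0.3,0.025,-0.011,-0.022,0]]'|grep -E "clock|tcp"; for i in 1 2; do python3 -m jog '[[-0.3,0.031,-0.0139,-0.0273,0],[-0.3,0.031,-0.0139,-0.0273,0],[-0.3,0.031,-0.0139,-0.0273,0],[-0.3,0.031,-0.0139,-0.0273,0],[-0.3,0.031,-0.0139,-0.0273,0]]'|grep -E "clock|tcp"; done
python3 - <<'E'
from h import *
go([.403,-.0465,.42]);print(st()[0]["joint_pos"].round(2))
E
```

```text
clock: 10.88
tcp_pos: [1.0158, -0.0088, 0.3961]
clock: 11.3
tcp_pos: [0.812, -0.0211, 0.4091]
clock: 11.72
tcp_pos: [0.6043, -0.034, 0.4142]
tcp [ 0.6043 -0.034   0.4142] tool shift [ 0.1434 -0.0642 -0.1267] rows>= 4.0
x [-0.743  0.2   -0.639] y [0.259 0.966 0.001] z [ 0.617 -0.165 -0.769]
[-0.16 -0.16 -0.3   0.75 -0.07  0.08]
```

```bash
python3 -m jog '[[-0.3,0.0287,-0.0128,-0.0253,0],[-0.3,0.0287,-0.0128,-0.0253,0],[-0.3,0.0287,-0.0128,-0.0253,0],[-0.3,0.0287,-0.0128,-0.0253,0],[-0.3,0.0287,-0.0128,-0.0253,0]]'|grep -E "clock|tcp"; 
python3 - <<'E'
from h import *
go([.403,-.0465,.30]);print(st()[0]["joint_pos"].round(2))
E
```

```text
clock: 12.13
tcp_pos: [0.4038, -0.0456, 0.4192]
tcp [ 0.4038 -0.0456  0.4192] tool shift [ 0.0766 -0.0012  0.0913] rows>= 3.0
x [-0.743  0.199 -0.639] y [0.258 0.966 0.001] z [ 0.618 -0.164 -0.769]
[-0.36 -0.58 -0.51  0.95  0.06 -0.07]
```

```bash
python3 -m jog '[[-0.3,0.0153,0,0.0183,0],[-0.3,0.0153,0,0.0183,0],[-0.3,0.0153,0,0.0183,0],[-0.3,0.0153,0,0.0183,0],[-0.3,0.0153,0,0.0183,0]]'|grep -E "clock|tcp"; 
python3 - <<'E'
from h import *
go([.403,-.0465,.20]);print(st()[0]["joint_pos"].round(2))
E
```

```text
clock: 12.55
tcp_pos: [0.4049, -0.046, 0.2993]
tcp [ 0.4049 -0.046   0.2993] tool shift [ 0.0649 -0.0011  0.0752] rows>= 2.0
x [-0.742  0.2   -0.64 ] y [0.26  0.966 0.001] z [ 0.618 -0.165 -0.768]
[-0.35 -0.59 -0.81  0.66  0.06 -0.07]
```

```bash
python3 - <<'E'
from h import *
from scipy.optimize import least_squares
D=np.array([[.313,.046,1.304,.13,-.56,.242],[1.027,1.253,1.794,.1894,-.8139,.2181],[1.062,1.263,1.63,.2052,-.8836,.1967],[.786,.682,1.349,.189,-.8128,.1854],[.757,1.259,1.964,.7328,-.0642,.4313],[.876,1.258,1.637,.89,-.046,.3635],[.925,1.258,1.222,1.0524,-.0058,.3999],[-.16,-.30,.75,.6043,-.034,.4142],[-.58,-.51,.95,.4038,-.0456,.4192],[-.59,-.81,.66,.4049,-.046,.2993],[.548,1.001,1.968,.6353,-.0702,.4785]])
q2,q3,q4=D[:,:3].T;rr=np.hypot(D[:,3],D[:,4]);z=D[:,5]
def fk(p,q2,q3,q4):
    h,L1,e1,L2,e2,L3=p;b=q2-q3;P=b+q4
    return L1*np.sin(q2)+e1*np.cos(q2)+L2*np.cos(b)+e2*np.sin(b)+L3*np.cos(P),h+L1*np.cos(q2)-e1*np.sin(q2)-L2*np.sin(b)+e2*np.cos(b)-L3*np.sin(P)
f=lambda p:np.r_[fk(p,q2,q3,q4)[0]-rr,fk(p,q2,q3,q4)[1]-z]
s=least_squares(f,[.3,.4,0,.4,0,.2]);p=s.x;print(p.round(3),f(p).round(3))
for name,al in(("tilt40",.69),("30",.52),("20",.35),("10",.17),("0",0)):
    for zt in(.107,.25,.3,.4):
        g=least_squares(lambda q:np.r_[np.array(fk(p,q[0],q[1],np.pi/2-al-q[0]+q[1]))-[.481,zt]],[-.3,-.6]);q=g.x
        print(name,zt,q.round(2),round(np.pi/2-al-q[0]+q[1],2),g.cost.round(6))
E
```

```text
[0.233 0.514 0.002 0.414 0.059 0.429] [ 0.001 -0.003 -0.002 -0.     0.     0.001  0.002  0.004 -0.004 -0.001
  0.001 -0.001  0.001  0.002  0.    -0.    -0.    -0.    -0.005  0.004
 -0.    -0.001]
tilt40 0.107 [-0.16 -1.12] -0.07 0.0
tilt40 0.25 [-0.38 -0.84] 0.42 0.0
tilt40 0.3 [-0.41 -0.73] 0.56 0.0
tilt40 0.4 [-0.42 -0.5 ] 0.8 0.0
30 0.107 [-0.11 -0.94] 0.22 0.0
30 0.25 [-0.27 -0.67] 0.65 0.0
30 0.3 [-0.29 -0.57] 0.78 0.0
30 0.4 [-0.3  -0.33] 1.02 0.0
20 0.107 [-0.02 -0.77] 0.47 0.0
20 0.25 [-0.15 -0.51] 0.86 0.0
20 0.3 [-0.17 -0.4 ] 0.99 0.0
20 0.4 [-0.16 -0.16] 1.23 0.0
10 0.107 [ 0.09 -0.59] 0.72 0.0
10 0.25 [-0.01 -0.33] 1.08 0.0
10 0.3 [-0.02 -0.23] 1.2 0.0
10 0.4 [-0.01  0.03] 1.44 0.0
0 0.107 [ 0.22 -0.42] 0.93 0.0
0 0.25 [ 0.13 -0.17] 1.27 0.0
0 0.3 [ 0.12 -0.06] 1.39 0.0
0 0.4 [0.13 0.2 ] 1.64 0.0
```

My fitted kinematics show that a 40° tilt at the bottle would pass joint 3's limit, but 30° fits. I ease the tilt back by pushing inward and down in free air.

```bash
for i in 1 2; do python3 -m jog '[[-0.3,0.036,-0.007,-0.005,0],[-0.3,0.036,-0.007,-0.005,0],[-0.3,0.036,-0.007,-0.005,0]]'|grep -E "clock|tcp|wris"; python3 -c "
from h import *
s,o=st();print(o.as_matrix()[:,2].round(3),s['joint_pos'].round(3))"; done
```

```text
clock: 12.8
tcp_pos: [0.3105, -0.0406, 0.2402]
wrist_force: [-12.5, -2.9, 41.1]
[ 0.616 -0.16  -0.771] [-0.605 -0.862 -0.988  0.785  0.22  -0.27 ]
clock: 13.05
tcp_pos: [0.285, -0.0582, 0.2031]
wrist_force: [0.5, -0.8, -0.8]
[ 0.572 -0.14  -0.808] [-0.87  -0.862 -1.028  0.873  0.354 -0.519]
```

```bash
python3 - <<'E'
from h import *
go([.37,-.05,.22])
s,o=st();print(o.inv().apply([0,0,-.02]).round(4))
E
```

```text
tcp [ 0.285  -0.0582  0.2031] tool shift [-0.0748  0.0291  0.0338] rows>= 2.0
x [-0.782  0.205 -0.589] y [0.248 0.969 0.008] z [ 0.572 -0.14  -0.808]
[ 0.0118 -0.0002  0.0162]
```

```bash
python3 -m jog '[[-0.3,-0.015,0.006,0.007,0],[-0.3,-0.015,0.006,0.007,0],[-0.3,-0.015,0.006,0.007,0],[-0.3,-0.015,0.006,0.007,0],[-0.3,-0.015,0.005,0.006,0]]'|grep -E "clock|tcp|wris";  python3 -m jog '[[-0.3,0.0118,0,0.0162,0],[-0.3,0.0118,0,0.0162,0],[-0.3,0.0118,0,0.0162,0],[-0.3,0.0118,0,0.0162,0],[-0.3,0,0,0,0]]'|grep -E "clock|tcp|wris"; python3 -c "
from h import *
s,o=st();print(o.as_matrix()[:,2].round(3),s['joint_pos'].round(3))"
```

```text
clock: 13.47
tcp_pos: [0.3687, -0.0516, 0.2167]
wrist_force: [-1.1, -1.3, -0.1]
clock: 13.88
tcp_pos: [0.3833, -0.0526, 0.1714]
wrist_force: [-0.0, -0.0, -0.5]
[ 0.541 -0.132 -0.831] [-0.423 -0.492 -1.028  0.452  0.101 -0.134]
```

```bash
python3 -m jog '[[-0.3,0.018,0,0.01,0],[-0.3,0.018,0,0.01,0],[-0.3,0.018,0,0.01,0],[-0.3,0.018,0,0.01,0],[-0.3,0,0,0,0]]'|grep -E "clock|tcp|wris"; python3 - <<'E'
from h import *
s,o=st();print(o.as_matrix()[:,2].round(3),s['joint_pos'].round(3))
z=o.as_matrix()[:,2]
g=np.array([.472,-.065,.113])+.008*z
go(s["tcp_pos"]+[0,0,.08]);go([g[0],g[1],.24]);print(o.inv().apply(g-[g[0],g[1],.24]).round(4),g.round(4))
E
```

```text
clock: 14.3
tcp_pos: [0.371, -0.0455, 0.1533]
wrist_force: [0.6, -0.9, 0.4]
[ 0.491 -0.119 -0.863] [-0.404 -0.461 -1.028  0.48   0.083 -0.125]
tcp [ 0.371  -0.0455  0.1533] tool shift [-0.0404  0.0008 -0.0691] rows>= 2.0
x [-0.834  0.222 -0.505] y [0.252 0.968 0.009] z [ 0.491 -0.119 -0.863]
tcp [ 0.371  -0.0455  0.1533] tool shift [-0.1358  0.0074 -0.0209] rows>= 4.0
x [-0.834  0.222 -0.505] y [0.252 0.968 0.009] z [ 0.491 -0.119 -0.863]
[ 0.0676 -0.0013  0.1156] [ 0.4759 -0.066   0.1061]
```

```bash
python3 - <<'E'
from h import *
import cv2
s,o=st();go([.4759,-.066,.107])
c=env.read_camera("wrist");cv2.imwrite("pics/w3.png",cv2.resize(c["img"][:,:,::-1],(800,600)))
print(proj(c,[.472,-.065,.154])*1.5625,proj(c,[.472,-.065,.113])*1.5625)
E
```

```text
tcp [ 0.371  -0.0455  0.1533] tool shift [-0.0687  0.0061  0.0938] rows>= 3.0
x [-0.834  0.222 -0.505] y [0.252 0.968 0.009] z [ 0.491 -0.119 -0.863]
[413.78697675 514.11948552] [411.57673734 435.12832307]
```

View pics/w3.png

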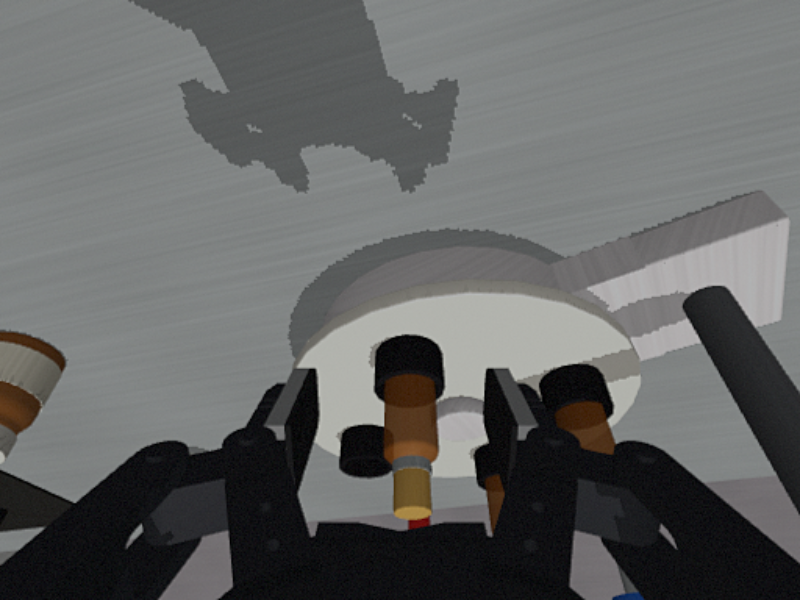

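Wrist picture (upside down): the bottle stands centred between the jaws, with the cap at (412,514), as predicted. Closing in.

```bash
python3 -m jog '[[-0.3,-0.0115,0.001,0.0156,0],[-0.3,-0.0115,0.001,0.0156,0],[-0.3,-0.0115,0.001,0.0156,0],[-0.3,-0.0115,0.001,0.0156,0]]'|grep -E "clock|tcp|wris"; python3 -m jog '[[-0.3,-0.0115,0.001,0.0156,0],[-0.3,-0.0115,0.001,0.0156,0],[-0.3,0,0,0,0]]'|grep -E "clock|tcp|wris"; python3 -m jog '[[1,0,0,0,0],[1,0,0,0,0],[1,0,0,0,0],[1,0,0,0,0],[1,0,0,0,0]]' 40; python3 -c "
from h import *
s,o=st();print(o.as_matrix()[:,2].round(3),s['joint_pos'].round(3));go(s['tcp_pos']+[0,0,.05])"
```

```text
clock: 14.68
tcp_pos: [0.4411, -0.0593, 0.122]
wrist_force: [-0.2, -0.6, 0.3]
clock: 14.93
tcp_pos: [0.4777, -0.0668, 0.1066]
wrist_force: [0.2, -0.5, 0.0]
clock: 15.35
tcp_pos: [0.4751, -0.0664, 0.1077]
orientation: [0.26, 0.124, 0.957, -0.029]
wrist_force: [-5.5, -1.1, -1.2]
finger_gap: 0.0288
grip_force: 39.8
[ 0.49  -0.12  -0.863] [-0.336 -0.114 -0.959  0.198  0.048 -0.065]
tcp [ 0.4751 -0.0664  0.1077] tool shift [-0.0252  0.0004 -0.0432] rows>= 2.0
x [-0.834  0.222 -0.505] y [0.253 0.968 0.009] z [ 0.49  -0.12  -0.863]
```

```bash
for i in 1 2; do python3 -m jog '[[1,-0.0051,0,-0.0086,0],[1,-0.0051,0,-0.0086,0],[1,-0.0051,0,-0.0086,0],[1,-0.0051,0,-0.0086,0],[1,-0.0051,0,-0.0086,0]]' 50|grep -E "clock|tcp|wris|gap";done; for i in 1 2; do python3 -m jog '[[1,-0.0152,0,-0.0259,0],[1,-0.0152,0,-0.0259,0],[1,-0.0152,0,-0.0259,0],[1,-0.0152,0,-0.0259,0]]'|grep -E "clock|tcp|wris|gap"; done; python3 - <<'E'
from h import *
s,o=st();print(s['joint_pos'].round(3))
for a in (130,140,150,-140,-150,-160,160):
    v=(o*R.from_euler("z",a,degrees=True)*o.inv()).apply([0,0,1]);print(a,v.round(2),np.degrees(np.arccos(v[2])).round(1))
E
```

```text
clock: 15.77
tcp_pos: [0.4772, -0.0669, 0.1596]
wrist_force: [0.4, 0.2, -1.0]
finger_gap: 0.0289
clock: 16.18
tcp_pos: [0.4771, -0.0674, 0.2096]
wrist_force: [0.4, 0.4, -1.3]
finger_gap: 0.0289
clock: 16.52
tcp_pos: [0.4763, -0.0682, 0.3306]
wrist_force: [0.8, -0.8, -1.7]
finger_gap: 0.0283
clock: 16.85
tcp_pos: [0.4758, -0.0692, 0.4509]
wrist_force: [0.8, 0.0, -1.5]
finger_gap: 0.0285
[-0.345 -0.292 -0.204  1.128  0.055 -0.073]
130 [-0.79 -0.21  0.58] 54.9
140 [-0.83 -0.14  0.54] 57.1
150 [-0.85 -0.05  0.52] 58.8
-140 [-0.67  0.5   0.54] 57.1
-150 [-0.73  0.44  0.52] 58.8
-160 [-0.78  0.37  0.5 ] 60.1
160 [-0.87  0.03  0.5 ] 60.1
```

```bash
for i in 1 2 3 4; do python3 -m jog '[[1,0,0,0,7],[1,0,0,0,7],[1,0,0,0,7],[1,0,0,0,7],[1,0,0,0,7]]'|grep -E "clock|tcp|wris|gap";done; python3 -m jog '[[1,0,0,0,7],[1,0,0,0,0],[1,0,0,0,0],[1,0,0,0,0],[1,0,0,0,0]]'; python3 - <<'E'
from h import *
import cv2
print(st()[0]["joint_pos"].round(3),np.abs(st()[0]["qvel"]).max().round(3))
c=env.read_camera("side");cv2.imwrite("pics/s4.png",cv2.resize(c["img"][:,:,::-1],(800,600)))
c=env.read_camera("scene");p=proj(c,st()[0]["tcp_pos"]).astype(int);print(p)
cv2.imwrite("pics/c4.png",cv2.resize(c["img"][p[1]-60:p[1]+90,p[0]-100:p[0]+100,::-1],(800,600)))
E
```

```text
clock: 17.27
tcp_pos: [0.4761, -0.0694, 0.4493]
wrist_force: [-0.1, 0.2, -1.4]
finger_gap: 0.0286
clock: 17.68
tcp_pos: [0.4761, -0.0693, 0.4492]
wrist_force: [0.4, -0.2, -1.7]
finger_gap: 0.029
clock: 18.1
tcp_pos: [0.4761, -0.0694, 0.4492]
wrist_force: [-0.8, 0.5, -0.6]
finger_gap: 0.0286
clock: 18.52
tcp_pos: [0.4761, -0.0693, 0.4492]
wrist_force: [-0.3, 0.2, -1.1]
finger_gap: 0.0286
clock: 18.93
tcp_pos: [0.4763, -0.0697, 0.4489]
orientation: [0.102, 0.952, 0.154, 0.242]
wrist_force: [-0.3, 0.1, -0.6]
finger_gap: 0.0285
grip_force: 49.5
[-0.345 -0.29  -0.207  1.124  0.054  2.49 ] 0.01
[223  88]
```

View pics/c4.png

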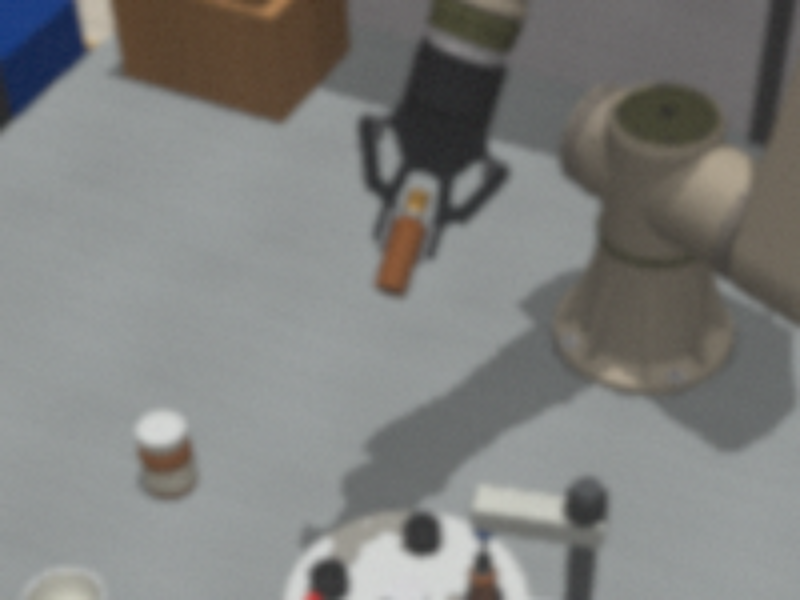

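View pics/s4.png

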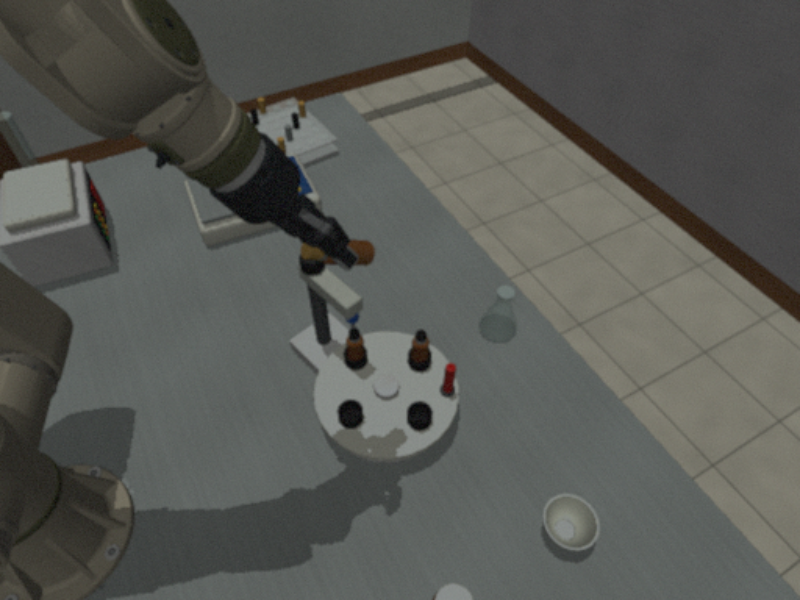

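The scene crop shows the bottle held in the jaws, gold cap up towards the robot. The side picture shows the other two bottles standing, with the held one at (312,255) to (372,252). I check the tilt against the prediction.

```bash
python3 - <<'E'
from h import *
s,o=st();a=np.radians(147);z=o.as_matrix()[:,2]
v=R.from_rotvec(z*a).apply([0,0,1]);g=s["tcp_pos"]-.008*z
S=env.read_camera("scene");D=env.read_camera("side")
print(v.round(2),np.degrees(np.arccos(v[2])))
for n,t in(("base",-.049),("cap",.041)):
    print(n,g+t*v,(proj(D,g+t*v)*1.5625).round(),((proj(S,g+t*v)-[123,28])*4).round())
E
```

```text
[-0.85 -0.08  0.53] 58.18231869807481
base [ 0.51387862 -0.06490516  0.42986911] [365. 251.] [388. 289.]
cap [ 0.43772754 -0.071944    0.47731873] [303. 249.] [419. 189.]
```

The prediction matches both pictures: base (365,251) and (388,289), cap near (419,189). So the tilt is about 58° with the bottle about 0.42 m up. Handing in.

```bash
python3 -c "
from workcell import env
print(env.hand_in())"
```

```text
the job is handed in; nothing more can be done
None
```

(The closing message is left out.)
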